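# Slide the sealing unit back into its row

### The job

One tube-sealing unit has been pulled forward out of its row on the bench. With the fingertips, push it low, near its base, so that it slides upright back into the gap in the row until its back is fully home against the steel stop rail and it stands square with its neighbours. Do not tip, lift or hold it, keep off its tall housing and carry handle, and do not shift the bottle, the tube rack or the specimen cup.

Things in the scene. Friction and masses are not known exactly. Their poses are not given: they have to be found in the camera images.
- sealer: The loose, top-heavy grey metal unit standing forward of the row, 120 mm deep (x), 110 wide (y), 175 high. Origin: centre of its underside; x to its back, y to its left, z up. The base, 0 to 55 mm high, fills the whole depth (x -60 to +60); the tall housing above fills only the rear half (x 0 to +60), with a small head out to x = -12 (y -25 to +25, z 70 to 100 mm).
- push_face (a point): Point on the flat vertical front face of the loose unit's base: mid-width, 15 mm above the bench (60 mm in front of the unit's origin); the face is 110 mm wide, 0 to 55 mm high. Pushed here (about 5 to 13 N) the unit slides and stays where it is left; pushed higher up, on the tall housing, it tips over backwards. Pressing down on it while pushing makes it drag harder. Axes as the unit's.
- housing: Tall upper housing of the loose unit, part of it, with its head and carry handle; keep off it. Origin: 55 mm above the unit's origin, axes the same. It fills x 0 to +60, y -55 to +55, up to 120 mm above this origin; on top a black round-bar carry handle along y at x = +30 mm, 70 mm long, rising 35 mm higher.
- dock: The fixed row: bolted units of the same shape and size either side of a gap, one more at the left. Origin: on the bench mid-gap, exactly where the loose unit's origin belongs; x into the gap, y left, z up. Neighbours' fronts at x = -60 mm, inner sides at y = -79 and +79 mm (24 mm play each side); the row spans y = -189 to +313 mm.
- stop_rail (a point): Middle of the gap's part of the low steel stop rail behind the gap, at the foot of its front face: 60 mm behind the dock's origin; the rail is 25 mm high. The unit's back rests against it when home. Axes as the dock's.
- bottle: Loose white plastic bottle, 56 mm across, 140 mm high, standing in front of the row on the left of the loose unit; leave alone. Origin: centre of its underside.
- tube_rack: Loose white rack with capped tubes, 100 mm (its x) by 50 mm (its y), 90 mm high, standing in front of the row on the right of the loose unit; leave alone. Origin: centre of its underside.
- specimen_cup: Loose clear lidded cup, 54 mm across, 55 mm high, standing further to the right; leave alone. Origin: centre of its underside.
There are look-alikes about, which are no part of the job. Of the things that look like the sealer, the smallest one is meant.

How it is judged:
By the outcome, as a careful person would: the job done as asked, in the order asked, and still so for the second after the job is handed in, with the robot touching nothing.
It also fails if it takes over 37 s, if anything falls off the work surface, if the arm or the gripper's body presses on something with over 40 N, if the wrist force passes 120 N, or if a joint passes its speed limit or range.

### The arm

A 6-joint arm with a two-finger parallel gripper is mounted at the origin on the work surface. World frame = base frame: x ahead of the robot, y to its left, z up, the work surface at z = 0. Lengths are in m, angles in rad, forces in N, time in s.
With the tool pointing down it reaches from about 0.375 to 0.975 m from the base axis. Payload 3.8 kg.
Tool frame: the origin (TCP) lies midway between the tips of the shut fingers; the grasp point (between the pads) lies 19 mm behind it; z points along the fingers, y is the direction in which the jaws open and shut (so a half turn about z gives the same grasp; the last joint's range is limited). The gripper opens to 85 mm and grips with 20 to 120 N. Pads are 22 mm wide; open, the fingers measure 114 mm over their backs; the gripper's body (76 mm by 85 mm) begins 54 mm behind the grasp point. The pads swing forward as they close: fully open they stand 13 mm farther back than shut.
Start: joints at [-1.297, 0.264, 1.604, -0, 1.274, -0.037], TCP at [0.206, -0.643, 0.231] pointing down, gripper open.
Joint ranges: [-2.63, 2.63], [-0.94, 2.18], [0.31, 2.57], [-1.31, 4.45], [0, 2.66], [-2.55, 2.55]. Speed limits (rad/s): [2.57, 2.57, 3.14, 3.14, 3.14, 3.14].

### API

Orientations are given as a rotation vector (axis times angle).
In Python, from workcell import bot gives the robot as it stands.
- The arm moves only by the shell command python3 -m inch 'ROWS' [FORCE]. ROWS is JSON, a list of rows, each an object of numbers: "dx", "dy", "dz": the shift along the tool's x, y, z in m; "ax", "ay", "az": the turn, a rotation vector about the tool's x, y, z in degrees; "fingers": the opening, from -1 (shut) to 1 (fully open). A call has 1 to 20 rows; each row is the pose to reach, as a shift and turn from the pose measured when the call began, along the tool's axes at that moment; what a row does not reach only later rows make up. A row lasts 1/8 s, in which the tool goes at most 62.5 mm and 10.7 degrees, less where a joint would pass 70% of its speed; a pose out of reach is approached as far as the arm can. A call with a gripper value outside its range is refused whole. The fingers move at their own pace and stop on an object; FORCE is the grip in N (left out, the last holds). Time passes only in rows, so rows that repeat a pose let the fingers close. It gives the time, the measured TCP pose, the force and the opening at its end, in the units of the state.
- bot.read_state(): the state, without advancing time (a new reading comes with each control period).
- bot.read_camera(name): name is "scene" or "top" or "wrist"; returns (picture, depth): 384x512x3 uint8, blue, green, red; 384x512 float32, m along the optical axis (not along the pixel's ray), 0 where there is no reading.
- bot.get_calibration(name): a dict with "intrinsics" (3x3 intrinsics, pixels), "distortion" ([k1, k2, p1, p2, k3] as OpenCV has them; the pictures are not rectified), "view" (4x4, takes a point from world to camera coordinates). Camera axes: x right, y down, z forward; pixel columns grow to the right and rows downward; lengths in m; the calibration is good to about 2 mm. A picture is of the moment at which its call begins: read the wrist's pose just before it. get_calibration takes no time and is no camera call; for the wrist camera it gives the pose at the moment of the call.
- bot.finish_job(): hands the job in, once; it reports no verdict.
Trained networks look in the newest picture that a camera, given by its name, has taken for a name from the list of things; names that differ only in an ending like _2 or _b are one class to them, and where a whole thing is asked for, a point or a joint stands for the part that bears it (a point fixed in the world has none). Each returns a list of dicts, best first, with "p" (0 to 1); they miss things now and then, are a little off and sometimes report something else, mostly with a low value. They report only what shows in the picture. A call takes as long as a camera call. They do not tell look-alikes from the thing itself.
- bot.masks_of(camera, thing): "region" (384x512 bool, what is visible of it) and "box" ([left, top, right, bottom] in pixels, round what is visible of it).
The state is a dict: "time": time; "q": joint angles; "joint_vel": joint speeds; "joint_torque": joint torques, N m; "tool_pos": TCP position; "tcp_rot": TCP orientation; "wrist_force": force on the tool from outside, world axes, zero at the start; "torque": the same for the moment, N m; "width": opening from 0.0 (shut) to 1.0 (fully open).
Only numpy, scipy, OpenCV 4.12 (cv2) and the standard library are available. Lean on these libraries where they do the work, as an engineer would, in place of code of your own. Each camera call takes 0.05 s, during which the arm holds its last target. There are 200 camera calls.

## Working session

There is one attempt and no reset: what is moved stays moved. The work goes in short steps, Python scripts to look and compute and a shell command to move; the robot and the scene stay as the last step left them, time stands still between calls to the robot, and variables do not carry over. Pictures are saved under pics/ and viewed, about 8 in all and at most 12, crops included, and the job is handed in when it is done.

```bash
mkdir -p pics; cat > h.py <<'E'
from workcell import bot
import numpy as np, cv2
def cloud(cam,depth,cal):
    K=np.array(cal["intrinsics"]);D=np.array(cal["distortion"]);V=np.array(cal["view"])
    h,w=depth.shape
    u,v=np.meshgrid(np.arange(w),np.arange(h))
    p=cv2.undistortPoints(np.stack([u,v],-1).reshape(-1,1,2).astype(np.float64),K,D).reshape(h,w,2)
    P=np.dstack([p*depth[...,None],depth])
    W=(P-V[:3,3])@V[:3,:3]
    W[depth<=0]=np.nan
    return W
E
python3 - <<'E'
from h import *
print(bot.read_state())
for c in ["scene","top"]:
    im,d=bot.read_camera(c); cal=bot.get_calibration(c)
    W=cloud(c,d,cal); np.savez(f"/tmp/{c}.npz",W=W,im=im)
    cv2.imwrite(f"pics/{c}0.png",im)
    for t in ["sealer","dock","bottle","tube_rack","specimen_cup"]:
        for r in bot.masks_of(c,t)[:4]:
            m=r["region"]; q=W[m]; q=q[~np.isnan(q[:,0])]
            print(c,t,round(r["p"],2),np.round(r["box"]),len(q), np.round(np.percentile(q,[3,50,97],axis=0),3).tolist() if len(q) else None)
E
```

```text
{'time': 0.0, 'q': array([-1.29686377e+00,  2.64750853e-01,  1.60537898e+00, -5.79357932e-06,
        1.27368947e+00, -3.69226878e-02]), 'joint_vel': array([ 0.00053066,  0.00176879,  0.00077147,  0.00195297,  0.00062005,
       -0.0003576 ]), 'joint_torque': array([ 1.16472809e-03, -5.15101719e+01, -3.67315543e+01, -1.06414195e-04,
        1.28106301e-02, -7.35313591e-06]), 'tool_pos': array([ 0.20624853, -0.64195155,  0.22996088]), 'tcp_rot': array([-3.10153791e+00, -4.85987113e-01,  4.21856352e-04]), 'wrist_force': array([-0.32373689, -0.22078098,  0.30083908]), 'torque': array([ 0.00915703, -0.0092692 , -0.0250993 ]), 'width': 0.9997585831450937}
scene sealer 0.98 [220. 165. 287. 255.] 3608 [[0.537, -0.167, 0.01], [0.626, -0.15, 0.107], [0.652, -0.068, 0.206]]
scene sealer 0.92 [158.  70. 240. 189.] 5800 [[0.291, -0.055, 0.015], [0.355, -0.009, 0.126], [0.445, 0.114, 0.274]]
scene sealer 0.65 [ 80. 139. 200. 292.] 10139 [[0.312, -0.361, 0.017], [0.395, -0.296, 0.141], [0.487, -0.211, 0.286]]
scene sealer 0.24 [179. 273. 230. 325.] 1852 [[0.545, -0.379, 0.002], [0.604, -0.363, 0.0
[... 948 characters left out ...]
.13, 0.292]]
top dock 0.79 [177. 119. 346. 184.] 5794 [[0.633, -0.283, 0.019], [0.7, 0.014, 0.1], [0.771, 0.19, 0.207]]
top bottle 0.7 [211. 190. 231. 210.] 329 [[0.535, 0.072, 0.001], [0.553, 0.093, 0.094], [0.585, 0.12, 0.141]]
top tube_rack 0.6 [347. 166. 369. 203.] 643 [[0.547, -0.372, -0.001], [0.592, -0.34, 0.049], [0.647, -0.322, 0.092]]
top tube_rack 0.6 [179. 118. 350. 189.] 6039 [[0.632, -0.285, 0.003], [0.7, 0.015, 0.097], [0.773, 0.191, 0.207]]
top tube_rack 0.51 [263. 158. 302. 209.] 1753 [[0.532, -0.159, 0.031], [0.592, -0.107, 0.124], [0.649, -0.057, 0.207]]
top specimen_cup 0.82 [383. 156. 400. 175.] 266 [[0.644, -0.481, 0.001], [0.664, -0.456, 0.052], [0.688, -0.438, 0.059]]
```

```bash
python3 - <<'E'
from h import *
im=np.hstack([cv2.imread("pics/scene0.png")[60:384,60:420],cv2.imread("pics/top0.png")[90:330,150:420].copy().__class__ and cv2.resize(cv2.imread("pics/top0.png")[90:330,150:420],(365,324))])
cv2.imwrite("pics/a.png",im)
t=np.load("/tmp/top.npz")["W"].reshape(-1,3);s=np.load("/tmp/scene.npz")["W"].reshape(-1,3)
P=np.vstack([t,s]);P=P[~np.isnan(P[:,0])]
def sel(zl,zh,x0,x1,y0,y1):
    m=(P[:,2]>zl)&(P[:,2]<zh)&(P[:,0]>x0)&(P[:,0]<x1)&(P[:,1]>y0)&(P[:,1]<y1); return P[m]
def rect(n,q):
    r=cv2.minAreaRect(q[:,:2].astype(np.float32)); print(n,len(q),np.round(r[0],4),np.round(r[1],4),round(r[2],1))
# loose unit: base top z~.055, housing top z~.175
rect("loose all",sel(.03,.18,.5,.68,-.18,-.04))
rect("loose basetop",sel(.05,.06,.5,.66,-.18,-.04))
rect("loose top",sel(.168,.18,.5,.68,-.18,-.04))
rect("loose handle",sel(.185,.22,.5,.68,-.18,-.04))
rect("row top all",sel(.168,.18,.66,.85,-.4,.3))
q=sel(.168,.18,.66,.85,-.4,.3); print(np.histogram(q[:,1],bins=np.arange(-.36,.28,.02)))
q=sel(.185,.22,.66,.85,-.4,.3); print("handles",np.histogram(q[:,1],bins=np.arange(-.36,.28,.02))[0])
rect("bottle",sel(.12,.15,.5,.62,.04,.14))
rect("rack",sel(.03,.1,.5,.68,-.4,-.3))
rect("bigA",sel(.05,.4,.2,.48,-.1,.16)); rect("bigB",sel(.05,.4,.2,.5,-.4,-.18))
# front faces of row base
import sys
for a,b in[(-.4,-.3),(-.3,-.2),(-.2,-.1),(-.1,0),(0,.1),(.1,.2)]:
    q=sel(.02,.05,.6,.8,a,b)
    if len(q): print(a,np.round(np.percentile(q,[2,50,98],axis=0)[:,0],3))
E
```

```text
loose all 4644 [ 0.5905 -0.1113] [0.1139 0.1251] 88.5
loose basetop 1021 [ 0.5916 -0.1118] [0.1125 0.121 ] 88.3
loose top 1440 [ 0.6216 -0.1118] [0.1134 0.061 ] 88.8
loose handle 274 [ 0.6219 -0.1108] [0.083  0.0109] 88.8
row top all 4180 [ 0.7303 -0.0465] [0.063  0.5045] 4.2
(array([  0,   0,   0, 342, 321, 294, 298, 278, 213,   0,   0,   0,   0,
         0,   0,   0, 153, 254, 236, 215, 206, 212, 115, 224, 202, 196,
       190, 191,  40,   0,   0]), array([-3.60000000e-01, -3.40000000e-01, -3.20000000e-01, -3.00000000e-01,
       -2.80000000e-01, -2.60000000e-01, -2.40000000e-01, -2.20000000e-01,
       -2.00000000e-01, -1.80000000e-01, -1.60000000e-01, -1.40000000e-01,
       -1.20000000e-01, -1.00000000e-01, -8.00000000e-02, -6.00000000e-02,
       -4.00000000e-02, -2.00000000e-02,  3.33066907e-16,  2.00000000e-02,
        4.00000000e-02,  6.00000000e-02,  8.00000000e-02,  1.00000000e-01,
        1.20000000e-01,  1.40000000e-01,  1.60000000e-01,  1.80000000e-01,
        2.00000000e-01,  2.20000000e-01,  2.40000000e-01,  2.60000000e-01]))
handles [ 0  0  0 10 99 62 63 75  3  0  0  0  0  0  0  0  0 69 49 48 60 20  0 57
 45 42 46 30  0  0  0]
bottle 163 [0.562  0.0969] [0.0252 0.0298] 5.8
rack 1910 [ 0.6082 -0.3349] [0.0868 0.1255] 82.3
bigA 8173 [0.3192 0.0307] [0.251  0.1628] 24.3
bigB 12260 [ 0.3967 -0.2756] [0.159  0.1767] 73.2
-0.4 [0.602 0.64  0.678]
-0.3 [0.653 0.76  0.789]
-0.2 [0.605 0.768 0.783]
-0.1 [0.639 0.729 0.775]
0 [0.632 0.752 0.768]
0.1 [0.623 0.745 0.76 ]
```

View pics/a.png

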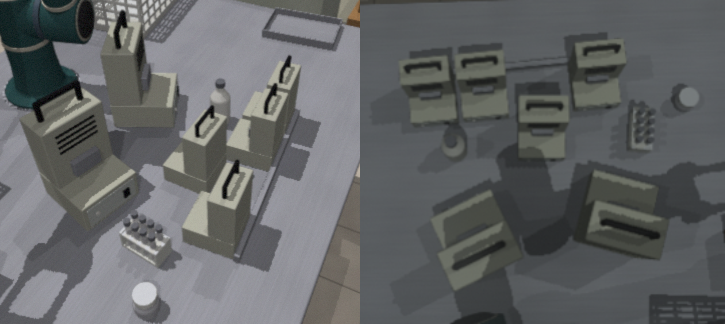

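The scene crop shows the smallest unit at crop (200,150) forward of the gap, facing the robot, plus two larger look-alikes near the robot. The top crop shows the same: loose unit at (543,125), gap at (540,65), bottle at (455,142) and rack at (640,128). The row is yawed about +4.2° and the loose unit about -1.4°. Next I'll check clearance to the big look-alikes.

```bash
python3 - <<'E'
from h import *
t=np.load("/tmp/top.npz")["W"].reshape(-1,3);s=np.load("/tmp/scene.npz")["W"].reshape(-1,3)
P=np.vstack([t,s]);P=P[~np.isnan(P[:,0])]
for n,(x0,x1,y0,y1) in dict(A=(.2,.5,-.1,.2),B=(.2,.52,-.42,-.17)).items():
    for zl,zh in[(.06,.12),(.12,.24),(.245,.3)]:
        m=(P[:,2]>zl)&(P[:,2]<zh)&(P[:,0]>x0)&(P[:,0]<x1)&(P[:,1]>y0)&(P[:,1]<y1)
        q=P[m][:,:2].astype(np.float32)
        print(n,zl,P[m][:,2].max().round(3),len(q),np.round(cv2.boxPoints(cv2.minAreaRect(q)),3).tolist())
from scipy.spatial.transform import Rotation as R
st=bot.read_state();T=R.from_rotvec(st["tcp_rot"]).as_matrix();print(T.round(3))
Rz=lambda a:R.from_euler('z',a,degrees=True)
yaw=-1.4
X=(Rz(yaw)).as_matrix()
# tool: x fwd (unit x), y = right, z down, tips tilted 10deg forward
Rd=X@np.diag([1,-1,-1.])
for ang in (10,-10):
    G=Rd@R.from_rotvec([0,np.radians(ang),0]).as_matrix(); print(ang,"toolz",G[:,2].round(2))
    print(" turn(deg)",np.degrees(R.from_matrix(T.T@G).as_rotvec()).round(1))
d=np.array([0.48,-.111,.35])-st["tool_pos"];print("shift tool",(T.T@d).round(3))
E
```

```text
A 0.06 0.12 2977 [[0.23899999260902405, 0.0820000022649765], [0.3070000112056732, -0.06400000303983688], [0.4650000035762787, 0.009999999776482582], [0.3970000147819519, 0.15600000321865082]]
A 0.12 0.24 1985 [[0.17800000309944153, 0.050999999046325684], [0.24500000476837158, -0.09200000017881393], [0.4020000100135803, -0.01899999938905239], [0.33500000834465027, 0.12399999797344208]]
A 0.245 0.3 1760 [[0.1720000058412552, 0.05299999937415123], [0.23600000143051147, -0.09200000017881393], [0.3840000033378601, -0.026000000536441803], [0.3199999928474426, 0.11800000071525574]]
B 0.06 0.12 4268 [[0.2930000126361847, -0.3269999921321869], [0.4569999873638153, -0.37599998712539673], [0.503000020980835, -0.22499999403953552], [0.33899998664855957, -0.17499999701976776]]
B 0.12 0.24 3711 [[0.2930000126361847, -0.3269999921321869], [0.38999998569488525, -0.3569999933242798], [0.43799999356269836, -0.20499999821186066], [0.3409999907016754, -0.17499999701976776]]
B 0.245 0.298 2454 [[0.2939999997615814, -0.32600000500679016], [0.37400001287460327, -0.35100001096725464], [0.41999998688697815, -0.20100000500679016], [0.3400000035762787, -0.1770000010728836]]
[[ 0.952  0.306  0.   ]
 [ 0.306 -0.952 -0.   ]
 [ 0.     0.    -1.   ]]
10 toolz [ 0.17 -0.   -0.98]
 turn(deg) [-1.7  9.9 19.2]
-10 toolz [-0.17  0.   -0.98]
 turn(deg) [ 1.7 -9.9 19.2]
shift tool [ 0.423 -0.423 -0.119]
```

```bash
python3 -m inch '[{"dz":-0.06,"fingers":0.3},{"dz":-0.12,"fingers":0.3},{"dz":-0.18,"fingers":0.3},{"dx":0.21,"dy":-0.21,"dz":-0.18,"ax":-0.7,"ay":4,"az":9.6},{"dx":0.21,"dy":-0.21,"dz":-0.18,"ax":-0.7,"ay":4,"az":9.6},{"dx":0.21,"dy":-0.21,"dz":-0.18,"ax":-0.7,"ay":4,"az":9.6},{"dx":0.21,"dy":-0.21,"dz":-0.18,"ax":-0.7,"ay":4,"az":9.6},{"dx":0.21,"dy":-0.21,"dz":-0.18,"ax":-0.7,"ay":4,"az":9.6},{"dx":0.42,"dy":-0.42,"dz":-0.18,"ax":-1.4,"ay":8,"az":19.2},{"dx":0.42,"dy":-0.42,"dz":-0.18,"ax":-1.4,"ay":8,"az":19.2},{"dx":0.42,"dy":-0.42,"dz":-0.18,"ax":-1.4,"ay":8,"az":19.2},{"dx":0.42,"dy":-0.42,"dz":-0.18,"ax":-1.4,"ay":8,"az":19.2},{"dx":0.42,"dy":-0.42,"dz":-0.18,"ax":-1.4,"ay":8,"az":19.2},{"dx":0.42,"dy":-0.42,"dz":-0.18,"ax":-1.4,"ay":8,"az":19.2},{"dx":0.42,"dy":-0.42,"dz":-0.18,"ax":-1.4,"ay":8,"az":19.2}]'
python3 - <<'E'
from h import *
from scipy.spatial.transform import Rotation as R
st=bot.read_state();T=R.from_rotvec(st["tcp_rot"]).as_matrix();print(T.round(3),st["q"].round(3),st["width"])
for x,z in((.49,.1),(.49,.012)):
  print((T.T@(np.array([x,-.111,z])-st["tool_pos"])).round(4))
im,d=bot.read_camera("wrist");cv2.imwrite("pics/w1.png",im)
im2,d=bot.read_camera("scene")
cv2.imwrite("pics/s1.png",np.hstack([im[::1,::1][:, :400],im2[:,60:440]]))
E
```

```text
[[ 0.952  0.306  0.   ]
 [ 0.306 -0.952 -0.   ]
 [ 0.     0.    -1.   ]] [-1.297  0.264  1.604  0.     1.274 -0.037] 0.9986356782863154
[ 0.4326 -0.4195  0.1313]
[ 0.4326 -0.4195  0.2193]invalid input at $[0]: expected keys dx, dy, dz, ax, ay, az, fingers
```

View pics/s1.png

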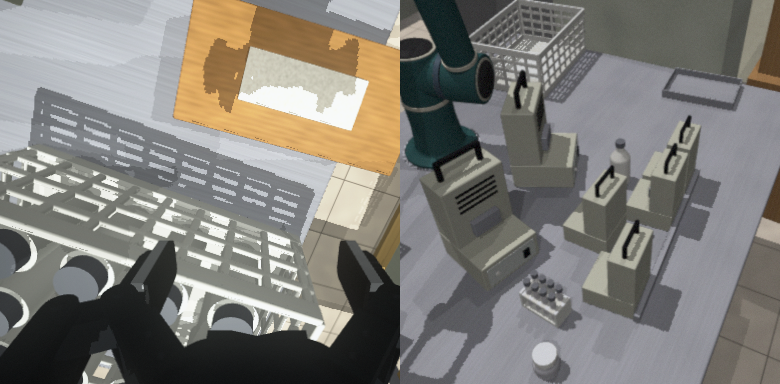

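The move was refused because every row needs all seven keys, so the arm is still at the start. The picture shows a wire basket under the gripper and the scene unchanged.

```bash
python3 -m inch '[{"dx":0,"dy":0,"dz":-0.06,"ax":0,"ay":0,"az":0,"fingers":0.3},{"dx":0,"dy":0,"dz":-0.12,"ax":0,"ay":0,"az":0,"fingers":0.3},{"dx":0,"dy":0,"dz":-0.18,"ax":0,"ay":0,"az":0,"fingers":0.3},{"dx":0.21,"dy":-0.21,"dz":-0.18,"ax":-0.7,"ay":4,"az":9.6,"fingers":0.3},{"dx":0.21,"dy":-0.21,"dz":-0.18,"ax":-0.7,"ay":4,"az":9.6,"fingers":0.3},{"dx":0.21,"dy":-0.21,"dz":-0.18,"ax":-0.7,"ay":4,"az":9.6,"fingers":0.3},{"dx":0.21,"dy":-0.21,"dz":-0.18,"ax":-0.7,"ay":4,"az":9.6,"fingers":0.3},{"dx":0.21,"dy":-0.21,"dz":-0.18,"ax":-0.7,"ay":4,"az":9.6,"fingers":0.3},{"dx":0.42,"dy":-0.42,"dz":-0.18,"ax":-1.4,"ay":8,"az":19.2,"fingers":0.3},{"dx":0.42,"dy":-0.42,"dz":-0.18,"ax":-1.4,"ay":8,"az":19.2,"fingers":0.3},{"dx":0.42,"dy":-0.42,"dz":-0.18,"ax":-1.4,"ay":8,"az":19.2,"fingers":0.3},{"dx":0.42,"dy":-0.42,"dz":-0.18,"ax":-1.4,"ay":8,"az":19.2,"fingers":0.3},{"dx":0.42,"dy":-0.42,"dz":-0.18,"ax":-1.4,"ay":8,"az":19.2,"fingers":0.3},{"dx":0.42,"dy":-0.42,"dz":-0.18,"ax":-1.4,"ay":8,"az":19.2,"fingers":0.3},{"dx":0.42,"dy":-0.42,"dz":-0.18,"ax":-1.4,"ay":8,"az":19.2,"fingers":0.3}]'
cat > g.py <<'E'
from h import *
import sys
from scipy.spatial.transform import Rotation as R
st=bot.read_state();T=R.from_rotvec(st["tcp_rot"]).as_matrix();print(T.round(3).tolist(),"pos",st["tool_pos"].round(4),st["q"].round(3),"w",round(st["width"],2),"F",st["wrist_force"].round(1),"t",st["time"])
E
python3 - <<'E'
from g import *
for x,z in((.475,.12),(.475,.012)):
  print((T.T@(np.array([x,-.111,z])-st["tool_pos"])).round(4))
im,d=bot.read_camera("wrist")
im2,d=bot.read_camera("scene")
cv2.imwrite("pics/s2.png",np.hstack([im[:, :400],im2[:,60:440]]))
E
```

```text
time: 2.58
tool_pos: [0.4777, -0.1145, 0.4114]
tcp_rot: [3.13, -0.038, 0.221]
wrist_force: [-1.0, 1.0, -0.8]
width: 0.65
[[0.99, -0.024, 0.14], [-0.024, -1.0, -0.005], [0.14, 0.002, -0.99]] pos [ 0.4777 -0.1145  0.4114] [-0.313 -0.243  1.8    0.039  1.45   1.279] w 0.65 F [-1.   1.  -0.8] t 2.575
[-0.0436 -0.0038  0.2881]
[-0.0588 -0.004   0.395 ]
```

View pics/s2.png

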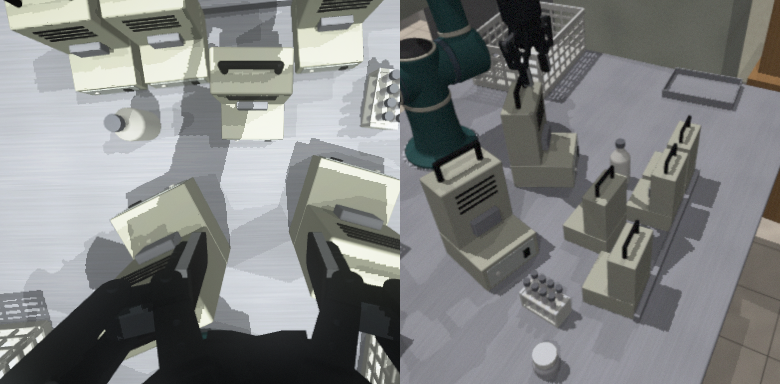

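The wrist view shows the loose unit straight ahead at (250,95) and both big units beside the gripper, with a free corridor between them. The camera seems to hang on the tool's +x side, so I'll check where it sits before going down.

```bash
python3 - <<'E'
from g import *
V=np.array(bot.get_calibration("wrist")["view"]);c=-V[:3,:3].T@V[:3,3]
print("cam in tool",(T.T@(c-st["tool_pos"])).round(3), "axis in tool",(T.T@V[2,:3]).round(2))
E
```

```text
[[0.99, -0.026, 0.14], [-0.026, -1.0, -0.005], [0.141, 0.001, -0.99]] pos [ 0.4774 -0.1154  0.4113] [-0.315 -0.244  1.8    0.039  1.45   1.28 ] w 0.65 F [0.1 0.6 0.3] t 2.675
cam in tool [ 0.082  0.001 -0.142] axis in tool [-0.31 -0.    0.95]
```

The camera sits 82 mm out on tool +x, 142 mm up, and would hit the housing. A half turn about the tool z puts it on the robot's side and keeps the tilt. There is room on the last joint in the negative direction.

```bash
python3 -m inch '[{"dx":0,"dy":0,"dz":0,"ax":0,"ay":0,"az":-90,"fingers":0.3},{"dx":0,"dy":0,"dz":0,"ax":0,"ay":0,"az":-90,"fingers":0.3},{"dx":0,"dy":0,"dz":0,"ax":0,"ay":0,"az":-90,"fingers":0.3},{"dx":0,"dy":0,"dz":0,"ax":0,"ay":0,"az":-90,"fingers":0.3},{"dx":0,"dy":0,"dz":0,"ax":0,"ay":0,"az":-90,"fingers":0.3},{"dx":0,"dy":0,"dz":0,"ax":0,"ay":0,"az":-90,"fingers":0.3},{"dx":0,"dy":0,"dz":0,"ax":0,"ay":0,"az":-90,"fingers":0.3},{"dx":0,"dy":0,"dz":0,"ax":0,"ay":0,"az":-90,"fingers":0.3},{"dx":0,"dy":0,"dz":0,"ax":0,"ay":0,"az":-90,"fingers":0.3},{"dx":0,"dy":0,"dz":0,"ax":0,"ay":0,"az":-179.9,"fingers":0.3},{"dx":0,"dy":0,"dz":0,"ax":0,"ay":0,"az":-179.9,"fingers":0.3},{"dx":0,"dy":0,"dz":0,"ax":0,"ay":0,"az":-179.9,"fingers":0.3},{"dx":0,"dy":0,"dz":0,"ax":0,"ay":0,"az":-179.9,"fingers":0.3},{"dx":0,"dy":0,"dz":0,"ax":0,"ay":0,"az":-179.9,"fingers":0.3},{"dx":0,"dy":0,"dz":0,"ax":0,"ay":0,"az":-179.9,"fingers":0.3},{"dx":0,"dy":0,"dz":0,"ax":0,"ay":0,"az":-179.9,"fingers":0.3},{"dx":0,"dy":0,"dz":0,"ax":0,"ay":0,"az":-179.9,"fingers":0.3},{"dx":0,"dy":0,"dz":0,"ax":0,"ay":0,"az":-179.9,"fingers":0.3},{"dx":0,"dy":0,"dz":0,"ax":0,"ay":0,"az":-179.9,"fingers":0.3}]'
python3 - <<'E'
from g import *
for x,z in((.485,.2),(.49,.08),(.49,.012)):
  print((T.T@(np.array([x,-.111,z])-st["tool_pos"])).round(4))
E
```

```text
time: 5.05
tool_pos: [0.477, -0.1168, 0.4114]
tcp_rot: [0.047, 3.0, -0.005]
wrist_force: [-0.3, 0.2, 1.1]
width: 0.644
[[-0.99, 0.032, 0.14], [0.031, 0.999, -0.006], [-0.141, -0.001, -0.99]] pos [ 0.477  -0.1168  0.4114] [-0.318 -0.244  1.8    0.039  1.45  -1.86 ] w 0.64 F [-0.3  0.2  1.1] t 5.05
[0.022  0.0063 0.2104]
[0.0339 0.0066 0.3299]
[0.0434 0.0067 0.3972]
```

```bash
python3 -m inch '[{"dx":0.022,"dy":0.007,"dz":0.06,"ax":0,"ay":0,"az":0,"fingers":0.3},{"dx":0.022,"dy":0.007,"dz":0.12,"ax":0,"ay":0,"az":0,"fingers":0.3},{"dx":0.022,"dy":0.007,"dz":0.17,"ax":0,"ay":0,"az":0,"fingers":0.3},{"dx":0.022,"dy":0.007,"dz":0.21,"ax":0,"ay":0,"az":0,"fingers":0.3},{"dx":0.026,"dy":0.007,"dz":0.25,"ax":0,"ay":0,"az":0,"fingers":0.3},{"dx":0.03,"dy":0.007,"dz":0.29,"ax":0,"ay":0,"az":0,"fingers":0.3},{"dx":0.034,"dy":0.007,"dz":0.33,"ax":0,"ay":0,"az":0,"fingers":0.3},{"dx":0.034,"dy":0.007,"dz":0.33,"ax":0,"ay":0,"az":0,"fingers":0.3}]'
python3 - <<'E'
from g import *
print((T.T@(np.array([.49,-.112,.01])-st["tool_pos"])).round(4))
im,d=bot.read_camera("scene");im2,d=bot.read_camera("top")
cv2.imwrite("pics/s3.png",np.hstack([im[:,100:400],cv2.resize(im2[90:330,150:420],(432,384))]))
E
```

```text
time: 6.05
tool_pos: [0.4863, -0.1103, 0.0763]
tcp_rot: [0.051, 3.008, -0.002]
wrist_force: [-0.6, 0.1, 0.7]
width: 0.647
[[-0.991, 0.034, 0.133], [0.034, 0.999, -0.003], [-0.133, 0.001, -0.991]] pos [ 0.4863 -0.1103  0.0763] [-0.298  0.004  2.214  0.05   0.795 -1.867] w 0.65 F [-0.6  0.1  0.7] t 6.05
[ 0.0051 -0.0016  0.0663]
```

View pics/s3.png

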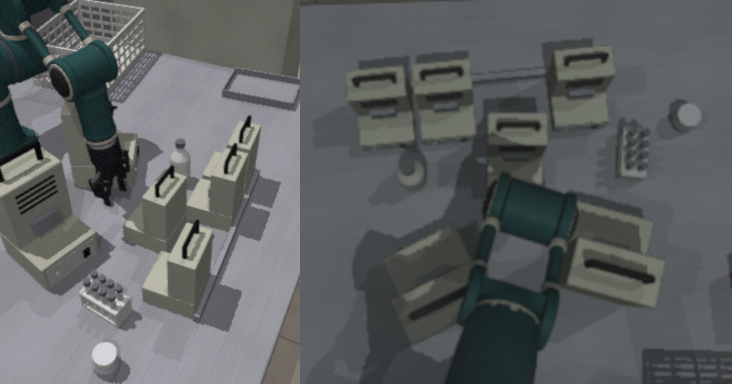

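Both views show the fingers between the two big units, clear of the loose unit. The forearm passes near B's handle in the top view at about (565,260), so I'll check its height there.

```bash
python3 - <<'E'
from g import *
_,d=bot.read_camera("top");W=cloud("top",d,bot.get_calibration("top"))
_,d=bot.read_camera("scene");S=cloud("s",d,bot.get_calibration("scene"))
for n,Q in(("top",W.reshape(-1,3)),("scene",S.reshape(-1,3))):
  for x in np.arange(.22,.56,.04):
    row=[]
    for y in np.arange(-.22,.0,.03):
        m=(abs(Q[:,0]-x)<.02)&(abs(Q[:,1]-y)<.015)&(Q[:,2]>.05)
        z=Q[m,2]; row.append("%3d-%3d"%(z.min()*1000,z.max()*1000) if m.sum()>2 else "   -   ")
    print(n,round(x,2),row)
E
```

```text
[[-0.989, 0.033, 0.141], [0.033, 0.999, -0.006], [-0.141, -0.001, -0.99]] pos [ 0.4902 -0.1112  0.0806] [-2.970e-01  1.000e-03  2.209e+00  5.000e-02  7.950e-01 -1.868e+00] w 0.65 F [-0.   0.6  1.5] t 6.15
top 0.22 ['   -   ', '   -   ', '   -   ', '   -   ', '582-621', '616-668', '641-678', '617-679']
top 0.26 ['   -   ', '   -   ', '   -   ', '557-562', '536-617', '597-644', '609-647', '575-646']
top 0.3 ['   -   ', '   -   ', '   -   ', '551-568', '547-593', '570-614', '561-616', '241-605']
top 0.34 [' 50-249', ' 62-250', '   -   ', '475-557', '497-572', '554-577', '502-577', '239-572']
top 0.38 ['236-296', ' 80-251', '432-471', '425-487', '424-435', '   -   ', '470-541', ' 67-513']
top 0.42 [' 68-248', ' 75-435', '432-470', '430-467', '422-468', '422-468', '428-484', ' 71- 80']
top 0.46 [' 69- 81', '   -   ', '426-465', '436-466', '441-471', '411-474', '413-470', '   -   ']
top 0.5 [' 69- 81', '   -   ', '   -   ', '   -   ', '435-455', '413-465', '182-440', '   -   ']
top 0.54 ['   -   ', '   -   ', ' 50- 60', ' 50- 60', ' 51- 57', ' 50- 59', ' 50- 58', '   -   ']
scene 0.22 ['  
[... 182 characters left out ...]
']
scene 0.3 ['   -   ', '   -   ', '   -   ', '490-551', '511-541', ' 52-533', ' 50-522', '241-503']
scene 0.34 ['243-247', '242-247', '470-482', '481-552', '   -   ', '   -   ', ' 50-526', '243-268']
scene 0.38 ['242-296', '242-247', '419-485', '458-487', '   -   ', '468-481', ' 50-526', '   -   ']
scene 0.42 [' 72-248', ' 79-450', '340-471', '248-469', '462-468', '451-476', '464-484', '   -   ']
scene 0.46 [' 74- 81', '155-450', ' 99-466', '133-468', '118-469', ' 97-475', '139-189', '   -   ']
scene 0.5 [' 50- 81', '147-192', ' 86-292', ' 87-438', ' 92-454', ' 87-466', '140-191', '   -   ']
scene 0.54 ['   -   ', '   -   ', ' 50- 60', ' 52- 58', ' 53- 60', ' 53- 59', '   -   ', '   -   ']
```

The forearm is above 0.4 m there, well clear of B's 0.30 m. I'll lower to pushing height.

```bash
python3 -m inch '[{"dx":0.004,"dy":0,"dz":0.03,"ax":0,"ay":0,"az":0,"fingers":0.3},{"dx":0.008,"dy":0,"dz":0.055,"ax":0,"ay":0,"az":0,"fingers":0.3},{"dx":0.01,"dy":0,"dz":0.07,"ax":0,"ay":0,"az":0,"fingers":0.3},{"dx":0.01,"dy":0,"dz":0.07,"ax":0,"ay":0,"az":0,"fingers":0.3},{"dx":0.01,"dy":0,"dz":0.07,"ax":0,"ay":0,"az":0,"fingers":0.3}]'
python3 - <<'E'
from g import *
print((T.T@(np.array([.518,-.1105,.010])-st["tool_pos"])).round(4))
print((T.T@np.array([.1,0,0])).round(4),(T.T@np.array([0,.1,0])).round(4))
E
```

```text
time: 6.88
tool_pos: [0.4931, -0.112, 0.0128]
tcp_rot: [0.049, 2.994, -0.008]
wrist_force: [-0.3, -0.5, 0.4]
width: 0.649
[[-0.989, 0.033, 0.146], [0.032, 0.999, -0.007], [-0.146, -0.003, -0.989]] pos [ 0.4931 -0.112   0.0128] [-0.297  0.113  2.249  0.06   0.638 -1.881] w 0.65 F [-0.3 -0.5  0.4] t 6.875
[-0.0241  0.0023  0.0064]
[-0.0989  0.0033  0.0146] [ 0.0032  0.0999 -0.0007]
```

```bash
python3 -m inch '[{"dx":-0.01,"dy":0,"dz":0.0015,"ax":0,"ay":0,"az":0,"fingers":0.3},{"dx":-0.018,"dy":0.001,"dz":0.0025,"ax":0,"ay":0,"az":0,"fingers":0.3},{"dx":-0.022,"dy":0.002,"dz":0.003,"ax":0,"ay":0,"az":0,"fingers":0.3},{"dx":-0.025,"dy":0.002,"dz":0.0035,"ax":0,"ay":0,"az":0,"fingers":0.3},{"dx":-0.028,"dy":0.002,"dz":0.004,"ax":0,"ay":0,"az":0,"fingers":0.3},{"dx":-0.031,"dy":0.002,"dz":0.0045,"ax":0,"ay":0,"az":0,"fingers":0.3},{"dx":-0.031,"dy":0.002,"dz":0.0045,"ax":0,"ay":0,"az":0,"fingers":0.3}]'
cat > m.py <<'E'
from g import *
# pose of loose unit from camera clouds: housing top z .168-.18 near tool
def loose(x0,x1,cams=("top","scene")):
    for c in cams:
        im,d=bot.read_camera(c);W=cloud(c,d,bot.get_calibration(c)).reshape(-1,3)
        m=(W[:,2]>.168)&(W[:,2]<.18)&(W[:,0]>x0)&(W[:,0]<x1)&(W[:,1]>-.19)&(W[:,1]<-.042)
        q=W[m][:,:2].astype(np.float32)
        r=cv2.minAreaRect(q);print(c,len(q),np.round(r[0],4),np.round(r[1],4),round(r[2],1))
    return im
E
python3 - <<'E'
from m import *
loose(.56,.72)
E
```

```text
time: 7.75
tool_pos: [0.5217, -0.1105, 0.0119]
tcp_rot: [0.048, 3.0, -0.006]
wrist_force: [-7.4, 0.3, 5.1]
width: 0.651
[[-0.99, 0.032, 0.14], [0.031, 0.999, -0.006], [-0.141, -0.002, -0.99]] pos [ 0.5217 -0.1105  0.0119] [-0.277  0.166  2.189  0.053  0.651 -1.856] w 0.65 F [-7.4  0.3  5.1] t 7.75
top 653 [ 0.6556 -0.1215] [0.1305 0.1295] 88.3
scene 801 [ 0.6553 -0.1222] [0.1312 0.129 ] 88.1
```

Contact at TCP x≈0.522 with -7 N, as expected. Now I'll push in 5 mm rows while yawing gradually.

```bash
python3 -m inch '[{"dx":-0.007,"dy":0,"dz":0,"ax":0,"ay":0,"az":-0.2,"fingers":0.3},{"dx":-0.012,"dy":0,"dz":0.0007,"ax":-0.1,"ay":0,"az":-0.7,"fingers":0.3},{"dx":-0.017,"dy":0,"dz":0.0014,"ax":-0.2,"ay":0,"az":-1.2,"fingers":0.3},{"dx":-0.022,"dy":0,"dz":0.0021,"ax":-0.2,"ay":0,"az":-1.7,"fingers":0.3},{"dx":-0.027,"dy":0,"dz":0.0028,"ax":-0.3,"ay":0,"az":-2.2,"fingers":0.3},{"dx":-0.032,"dy":0,"dz":0.0035,"ax":-0.4,"ay":0,"az":-2.7,"fingers":0.3},{"dx":-0.037,"dy":0,"dz":0.0042,"ax":-0.5,"ay":0,"az":-3.2,"fingers":0.3},{"dx":-0.042,"dy":0,"dz":0.0049,"ax":-0.5,"ay":0,"az":-3.7,"fingers":0.3},{"dx":-0.047,"dy":0,"dz":0.0056,"ax":-0.6,"ay":0,"az":-4.2,"fingers":0.3},{"dx":-0.052,"dy":0,"dz":0.0063,"ax":-0.7,"ay":0,"az":-4.7,"fingers":0.3},{"dx":-0.052,"dy":0,"dz":0.0063,"ax":-0.7,"ay":0,"az":-4.7,"fingers":0.3}]'
sed -i 's/>-.19/>-.18/;s/<-.042/<-.045/' m.py
python3 - <<'E'
from m import *
im=loose(.60,.76)
cv2.imwrite("pics/s4.png",cv2.resize(im[60:330,60:400],(680,540)))
E
```

```text
time: 9.22
tool_pos: [0.5697, -0.1116, 0.0111]
tcp_rot: [-0.078, 3.008, 0.006]
wrist_force: [-8.3, -1.6, 5.4]
width: 0.647
[[-0.99, -0.052, 0.132], [-0.051, 0.999, 0.008], [-0.132, 0.001, -0.991]] pos [ 0.5697 -0.1116  0.0111] [-0.261  0.251  2.082  0.066  0.684 -1.932] w 0.65 F [-8.3 -1.6  5.4] t 9.225
top 616 [ 0.6696 -0.1026] [0.0623 0.1099] 2.5
scene 830 [ 0.6697 -0.1052] [0.0605 0.1143] 2.5
```

View pics/s4.png

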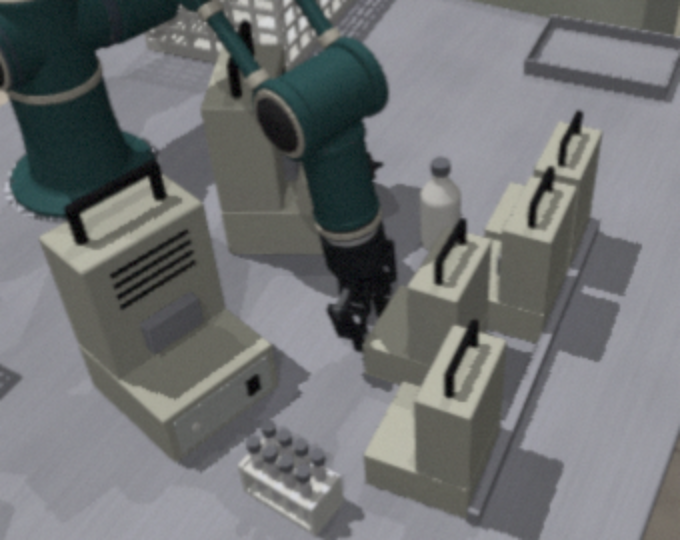

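The unit slid upright, now at yaw 2.5°, about 65 mm from home and 10 mm left of centre. The rack, bottle and cup look undisturbed. I'll continue with a small drift to the right.

```bash
python3 -m inch '[{"dx":-0.007,"dy":-0.001,"dz":-0.0005,"ax":0,"ay":0,"az":-0.2,"fingers":0.3},{"dx":-0.012,"dy":-0.002,"dz":-0.0002,"ax":0,"ay":0,"az":-0.4,"fingers":0.3},{"dx":-0.017,"dy":-0.003,"dz":0.0003,"ax":0,"ay":0,"az":-0.6,"fingers":0.3},{"dx":-0.022,"dy":-0.004,"dz":0.0009,"ax":-0.1,"ay":0,"az":-0.8,"fingers":0.3},{"dx":-0.027,"dy":-0.005,"dz":0.0016,"ax":-0.1,"ay":0,"az":-1.0,"fingers":0.3},{"dx":-0.032,"dy":-0.006,"dz":0.0022,"ax":-0.1,"ay":0,"az":-1.2,"fingers":0.3},{"dx":-0.037,"dy":-0.007,"dz":0.0029,"ax":-0.2,"ay":0,"az":-1.4,"fingers":0.3},{"dx":-0.042,"dy":-0.008,"dz":0.0036,"ax":-0.2,"ay":0,"az":-1.6,"fingers":0.3},{"dx":-0.047,"dy":-0.009,"dz":0.0042,"ax":-0.2,"ay":0,"az":-1.6,"fingers":0.3},{"dx":-0.050,"dy":-0.010,"dz":0.0046,"ax":-0.2,"ay":0,"az":-1.6,"fingers":0.3},{"dx":-0.050,"dy":-0.010,"dz":0.0046,"ax":-0.2,"ay":0,"az":-1.6,"fingers":0.3}]'
python3 - <<'E'
from m import *
loose(.65,.80)
E
```

```text
time: 10.7
tool_pos: [0.6154, -0.1178, 0.0107]
tcp_rot: [-0.122, 3.017, 0.013]
wrist_force: [-8.8, 2.1, 3.5]
width: 0.649
[[-0.989, -0.081, 0.122], [-0.08, 0.997, 0.013], [-0.122, 0.004, -0.992]] pos [ 0.6154 -0.1178  0.0107] [-0.253  0.33   1.974  0.066  0.723 -1.951] w 0.65 F [-8.8  2.1  3.5] t 10.7
top 604 [ 0.7155 -0.1054] [0.0624 0.1101] 4.0
scene 871 [ 0.7146 -0.1087] [0.0601 0.1111] 4.8
```

```bash
python3 -m inch '[{"dx":-0.005,"dy":-0.0003,"dz":-0.0005,"ax":0,"ay":0,"az":0,"fingers":0.3},{"dx":-0.009,"dy":-0.0006,"dz":0,"ax":0,"ay":0,"az":0.1,"fingers":0.3},{"dx":-0.013,"dy":-0.001,"dz":0.0005,"ax":0,"ay":0,"az":0.2,"fingers":0.3},{"dx":-0.016,"dy":-0.0015,"dz":0.001,"ax":0,"ay":0,"az":0.3,"fingers":0.3},{"dx":-0.019,"dy":-0.002,"dz":0.0013,"ax":0,"ay":0,"az":0.3,"fingers":0.3},{"dx":-0.019,"dy":-0.002,"dz":0.0013,"ax":0,"ay":0,"az":0.3,"fingers":0.3}]'
python3 - <<'E'
from m import *
loose(.66,.82)
E
```

```text
time: 11.55
tool_pos: [0.629, -0.1173, 0.0102]
tcp_rot: [-0.115, 3.028, 0.018]
wrist_force: [-14.6, 0.8, 10.1]
width: 0.648
[[-0.991, -0.076, 0.111], [-0.075, 0.997, 0.016], [-0.111, 0.007, -0.994]] pos [ 0.629  -0.1173  0.0102] [-0.246  0.357  1.937  0.062  0.745 -1.937] w 0.65 F [-14.6   0.8  10.1] t 11.55
top 591 [ 0.729 -0.106] [0.062  0.1102] 5.1
scene 898 [ 0.7285 -0.1088] [0.0602 0.1134] 5.2
```

```bash
cat > n.py <<'E'
from g import *
def cmp():
    for c in("top","scene"):
        im,d=bot.read_camera(c);W=cloud(c,d,bot.get_calibration(c)).reshape(-1,3)
        W=W[(W[:,2]>.165)&(W[:,2]<.182)&(W[:,0]>.66)&(W[:,0]<.82)]
        a=np.radians(4.2);f=np.array([np.cos(a),np.sin(a)]);l=np.array([-np.sin(a),np.cos(a)])
        X=W[:,:2]@f;Y=W[:,:2]@l
        o=np.array([.705,-.1105]);X=X-o@f;Y=Y-o@l
        for n,y0,y1 in(("right",-.2,-.07),("loose",-.066,.066),("left",.075,.185),("left2",.195,.31)):
            m=(Y>y0)&(Y<y1)
            r=cv2.minAreaRect(np.c_[X,Y][m].astype(np.float32))
            # front/back lines by bins along Y
            yy=np.linspace(np.percentile(Y[m],6),np.percentile(Y[m],94),9);fr=[];bk=[];yc=[]
            for p,q in zip(yy,yy[1:]):
                k=m&(Y>=p)&(Y<q)
                if k.sum()>8: fr.append(np.percentile(X[k],4));bk.append(np.percentile(X[k],96));yc.append((p+q)/2)
            pf=np.polyfit(yc,fr,1);pb=np.polyfit(yc,bk,1);ym=(Y[m].max()+Y[m].min())/2
            print(c,n,m.sum(),"y",np.round([Y[m].min(),Y[m].max()],4),"front",np.polyval(pf,ym).round(4),"back",np.polyval(pb,ym).round(4),"yaw rel",np.degrees(-np.arctan([pf[0],pb[0]])).round(1),"rect",np.round(r[0],4),round(r[2],1))
    return im
E
python3 -c "
from n import *
cmp()"
```

```text
[[-0.991, -0.076, 0.111], [-0.075, 0.997, 0.016], [-0.112, 0.007, -0.994]] pos [ 0.629  -0.1173  0.0102] [-0.246  0.357  1.937  0.062  0.745 -1.937] w 0.65 F [-14.2   0.4   9.8] t 11.65
top right 628 y [-0.1865 -0.0755] front 0.0019 back 0.0583 yaw rel [-0.2 -0.1] rect [ 0.0311 -0.1309] 0.2
top loose 613 y [-0.0522  0.0581] front -0.0035 back 0.0518 yaw rel [-0.8  0.7] rect [0.0254 0.0028] 0.7
top left 576 y [0.0824 0.1846] front 0.0014 back 0.0581 yaw rel [-0.3  0.1] rect [0.0299 0.1335] 0.4
top left2 591 y [0.2063 0.3097] front 0.0018 back 0.058 yaw rel [ 0.1 -0.8] rect [0.0298 0.2581] 88.7
scene right 1207 y [-0.1894 -0.0776] front 0.0025 back 0.0589 yaw rel [-0.1 -0.4] rect [ 0.0297 -0.1335] 89.8
scene loose 933 y [-0.0563  0.0573] front -0.0035 back 0.0526 yaw rel [1.1 0.3] rect [0.0238 0.0004] 1.0
scene left 725 y [0.0768 0.1849] front 0.0026 back 0.0587 yaw rel [ 0.3 -0.6] rect [0.0298 0.131 ] 89.6
scene left2 583 y [0.2009 0.3098] front 0.003 back 0.0586 yaw rel [-0.7 -0.5] rect [0.0291 0.2555] 89.4
```

It is 6 mm short of flush and about 0.7° over in yaw. I'll push on gently while raising the tips slightly to relieve the downward pressing.

```bash
python3 -m inch '[{"dx":-0.003,"dy":0,"dz":-0.003,"ax":0,"ay":0,"az":0.3,"fingers":0.3},{"dx":-0.005,"dy":0,"dz":-0.004,"ax":0,"ay":0,"az":0.7,"fingers":0.3},{"dx":-0.007,"dy":0,"dz":-0.004,"ax":0,"ay":0,"az":0.8,"fingers":0.3},{"dx":-0.009,"dy":0,"dz":-0.004,"ax":0,"ay":0,"az":0.8,"fingers":0.3},{"dx":-0.010,"dy":0,"dz":-0.004,"ax":0,"ay":0,"az":0.8,"fingers":0.3},{"dx":-0.010,"dy":0,"dz":-0.004,"ax":0,"ay":0,"az":0.8,"fingers":0.3}]'
python3 -c "
from n import *
cmp()" | grep -v left
```

```text
time: 12.5
tool_pos: [0.6347, -0.1159, 0.0125]
tcp_rot: [-0.095, 3.037, 0.022]
wrist_force: [-6.5, -0.4, -3.2]
width: 0.649
[[-0.993, -0.063, 0.103], [-0.061, 0.998, 0.017], [-0.104, 0.011, -0.995]] pos [ 0.6347 -0.1159  0.0125] [-0.242  0.367  1.917  0.06   0.763 -1.916] w 0.65 F [-6.5 -0.4 -3.2] t 12.5
top right 629 y [-0.186  -0.0754] front 0.0019 back 0.0582 yaw rel [-0.   0.3] rect [ 0.0309 -0.1307] 89.7
top loose 604 y [-0.053   0.0572] front 0.003 back 0.0581 yaw rel [-2.1 -1.4] rect [0.0305 0.0021] 89.1
scene right 1198 y [-0.1889 -0.0777] front 0.0025 back 0.0587 yaw rel [ 0.2 -0.1] rect [ 0.0294 -0.1333] 89.9
scene loose 935 y [-0.0574  0.054 ] front 0.003 back 0.0589 yaw rel [-0.4 -0.7] rect [ 0.03   -0.0017] 89.8
```

```bash
python3 -m inch '[{"dx":-0.003,"dy":0,"dz":0.0005,"ax":0,"ay":0,"az":-0.3,"fingers":0.3},{"dx":-0.005,"dy":0,"dz":0,"ax":0,"ay":0,"az":-0.6,"fingers":0.3},{"dx":-0.006,"dy":0,"dz":0,"ax":0,"ay":0,"az":-0.8,"fingers":0.3},{"dx":-0.006,"dy":0,"dz":0,"ax":0,"ay":0,"az":-0.8,"fingers":0.3}]'
python3 -c "
from n import *
cmp()" | grep -v left
```

```text
time: 13.1
tool_pos: [0.6347, -0.1158, 0.011]
tcp_rot: [-0.115, 3.048, 0.023]
wrist_force: [-16.4, -3.6, 6.7]
width: 0.647
[[-0.993, -0.076, 0.09], [-0.074, 0.997, 0.019], [-0.092, 0.012, -0.996]] pos [ 0.6347 -0.1158  0.011 ] [-0.24   0.374  1.908  0.056  0.776 -1.925] w 0.65 F [-16.4  -3.6   6.7] t 13.1
top right 625 y [-0.1867 -0.0749] front 0.0019 back 0.0585 yaw rel [-0.2 -0.3] rect [ 0.0307 -0.1309] 89.6
top loose 584 y [-0.0528  0.0572] front 0.0047 back 0.0579 yaw rel [-4.2 -0.8] rect [0.0307 0.0022] 89.1
scene right 1194 y [-0.1889 -0.0773] front 0.0024 back 0.0588 yaw rel [-0.  -0.4] rect [ 0.0295 -0.1331] 89.8
scene loose 936 y [-0.057   0.0564] front 0.0022 back 0.0586 yaw rel [-0.2 -0.5] rect [ 0.0293 -0.0002] 89.7
```

Force rose to 16 N with no further motion, so the unit is firmly on the rail. Now I'll back straight off and rise.

```bash
python3 -m inch '[{"dx":0.005,"dy":0,"dz":-0.0005,"ax":0,"ay":0,"az":0,"fingers":0.3},{"dx":0.015,"dy":0,"dz":-0.002,"ax":0,"ay":0,"az":0,"fingers":0.3},{"dx":0.035,"dy":0,"dz":-0.004,"ax":0,"ay":0,"az":0,"fingers":0.3},{"dx":0.06,"dy":0,"dz":-0.007,"ax":0,"ay":0,"az":0,"fingers":0.3},{"dx":0.08,"dy":0,"dz":-0.02,"ax":0,"ay":0,"az":0,"fingers":0.3},{"dx":0.09,"dy":0,"dz":-0.07,"ax":0,"ay":0,"az":0,"fingers":0.3},{"dx":0.09,"dy":0,"dz":-0.13,"ax":0,"ay":0,"az":0,"fingers":0.3},{"dx":0.09,"dy":0,"dz":-0.19,"ax":0,"ay":0,"az":0,"fingers":0.3},{"dx":0.09,"dy":0,"dz":-0.25,"ax":0,"ay":0,"az":0,"fingers":0.3},{"dx":0.09,"dy":0,"dz":-0.25,"ax":0,"ay":0,"az":0,"fingers":0.3}]'
python3 - <<'E'
from n import *
im=cmp()
im2,d=bot.read_camera("top");Wt=cloud("top",d,bot.get_calibration("top"))
for t in["bottle","tube_rack","specimen_cup"]:
    for r in bot.masks_of("top",t)[:1]:
        q=Wt[r["region"]];q=q[~np.isnan(q[:,0])];print(t,np.round(r["box"]),np.round(np.median(q,0),3))
cv2.imwrite("pics/s5.png",np.hstack([im[60:384,60:420],cv2.resize(im2[90:330,150:420],(365,324))]))
E
```

```text
time: 14.45
tool_pos: [0.5268, -0.1283, 0.2599]
tcp_rot: [-0.114, 3.033, 0.015]
wrist_force: [0.3, -0.7, -0.1]
width: 0.651
[[-0.992, -0.076, 0.105], [-0.075, 0.997, 0.014], [-0.106, 0.006, -0.994]] pos [ 0.5268 -0.1283  0.2599] [-0.314 -0.072  1.921  0.049  1.197 -1.976] w 0.65 F [ 0.3 -0.7 -0.1] t 14.45
top right 633 y [-0.1872 -0.0754] front 0.0017 back 0.0583 yaw rel [0.2 0. ] rect [ 0.0308 -0.131 ] 88.9
top loose 626 y [-0.0533  0.0572] front 0.0012 back 0.0576 yaw rel [ 0.4 -0.4] rect [0.0288 0.002 ] 89.8
top left 576 y [0.0825 0.1848] front 0.002 back 0.0583 yaw rel [-0.4  0.5] rect [0.0309 0.1335] 89.1
top left2 587 y [0.2063 0.3096] front 0.0018 back 0.058 yaw rel [ 0.4 -0.4] rect [0.0308 0.258 ] 0.0
scene right 1204 y [-0.1891 -0.0775] front 0.0027 back 0.0588 yaw rel [-0.1  0.1] rect [ 0.03   -0.1333] 89.7
scene loose 936 y [-0.0577  0.055 ] front 0.0024 back 0.0584 yaw rel [-0.1 -0.5] rect [ 0.0292 -0.0015] 89.4
scene left 726 y [0.0764 0.185 ] front 0.0026 back 0.0586 yaw rel [ 0.  -0.3] rect [0.0295 0.1306] 0.2
scene left2 571 y [0.2007 0.31  ] front 0.0025 back 0.0582 yaw rel [-0.6 -0.3] rect [0.0289 0.2554] 0.5
bottle [211. 187. 230. 210.] [0.553 0.093 0.095]
tube_rack [351. 168. 368. 203.] [ 0.592 -0.339  0.05 ]
specimen_cup [383. 157. 399. 174.] [ 0.664 -0.456  0.052]
```

View pics/s5.png

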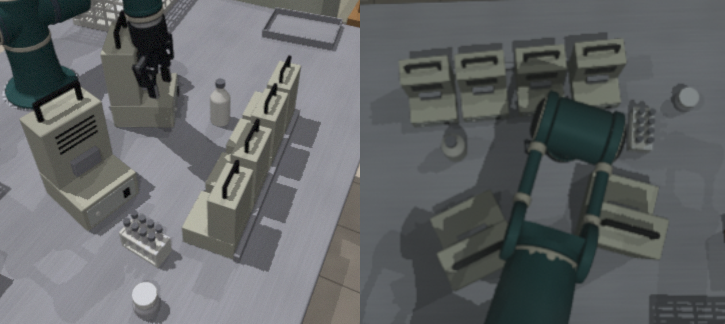

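```bash
python3 -c "
from workcell import bot
print(bot.finish_job())"
```

```text
the job is handed in; nothing more can be done
None
```

The loose sealing unit is back in the gap against the stop rail and square with its neighbours. I handed the job in at about 15 s of the 37 s allowed; no verdict was reported.

I pushed it with two half-open fingertips, low on the front face of the base, steering the yaw and sideways position as it slid. I then backed the arm straight off and raised it clear.

**Seated on the rail:** while pressing, the force rose to about 16 N with no further movement. With the arm clear, its back line is within about 0.3–0.7 mm of its neighbours'.

**Square and centred:** yaw matches the neighbours to about 0.5°, and the unit sits within about 2 mm of mid-gap. It stands upright. While I was still pressing, the top camera gave a yaw reading up to 4° off, because the arm hid part of the unit. Once the arm was clear, both cameras agreed. One fit, from the top camera, still puts its centre 2 mm forward of the neighbours', which the edge lines do not show.

**Other objects:** the bottle, tube rack and specimen cup measured within 1 mm of where they started.

**Refused or off plan:**
- The first move command was refused because of missing keys, so nothing moved then.
- The pushing force was slightly over the suggested 5–13 N for a moment, about 15 N near the end. The fingertips also pressed down by up to 10 N until I raised them slightly.

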